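# Roll the blank home under the hand and close the gate

### The arm

A 6-joint arm with a two-finger parallel gripper is mounted at the origin on the work surface. World frame = base frame: x ahead of the robot, y to its left, z up, the work surface at z = 0. Lengths are in m, angles in rad, forces in N, time in s.
With the tool pointing down it reaches from about 0.35 to 0.975 m from the base axis. Payload 4.9 kg.
Tool frame: the origin (TCP) lies midway between the tips of the shut fingers; the grasp point (between the pads) lies 19 mm behind it; z points along the fingers, y is the line along which they close (so a half turn about z gives the same grasp; the last joint's range is limited). The gripper opens to 85 mm and grips with 20 to 120 N. Pads are 22 mm wide; open, the fingers measure 114 mm over their backs; the gripper's body (76 mm by 85 mm) begins 54 mm behind the grasp point. The pads swing forward as they close: fully open they stand 13 mm farther back than shut.
Start: joints at [-1.345, 0.053, 1.613, -0, 1.476, -0.119], TCP at [0.211, -0.588, 0.231] pointing down, gripper open.
Joint ranges: [-3.01, 3.01], [-1.01, 2.22], [0.06, 2.58], [-1.02, 4.17], [0.09, 2.62], [-3.14, 3.14]. Speed limits (rad/s): [2.57, 2.57, 3.14, 3.14, 3.14, 3.14].

### API

Orientations are given as a rotation vector (axis times angle).
In Python, from station import ctrl, optics, job gives the robot as it stands.
- The arm moves only by the shell command python3 -m jog 'ROWS' [OPENING] [FORCE]. ROWS is JSON, a list of rows, each a list of 2 entries, a list of its own where there are three numbers: the shift along the tool's x, y, z in m, then the turn, a rotation vector about the tool's x, y, z in rad. A call has 1 to 5 rows; each row is the pose to reach, as a shift and turn from the pose commanded when the call began, along the tool's axes at that moment; what a row does not reach only later rows make up. A row lasts 1/10 s, in which the tool goes at most 50 mm and 8.59 degrees, less where a joint would pass 70% of its speed; a pose out of reach is approached as far as the arm can. A call with a gripper value outside its range is refused whole. OPENING is the opening, from 0 (shut) to 1 (fully open), set as the call begins (- or left out, the last holds). The fingers move at their own pace and stop on an object; FORCE is the grip in N (left out, the last holds). Time passes only in rows, so rows that repeat a pose let the fingers close. It gives the time, the measured TCP pose, the force, the opening and the grip force at its end, in the units of the state.
- ctrl.get_obs(): the state, without advancing time (a new reading comes with each control period).
- optics.get_image(name): name is "scene" or "top" or "wrist"; returns a dict with "image" (384x512x3 uint8, blue, green, red), "fx", "fy", "cx", "cy" (pixels), "rvec" (rotation vector, rad) and "tvec" (3), from world to camera coordinates, as OpenCV has them; the wrist camera has in their place "mount" (4x4, takes a point from camera to tool coordinates, whose origin is the TCP and whose axes are the flange's). Camera axes: x right, y down, z forward; pixel columns grow to the right and rows downward; lengths in m; the calibration is good to about 2 mm. A picture is of the moment at which its call begins: read the wrist's pose just before it. There is no depth.
- job.finish_job(): hands the job in; it is judged then, once.
The state is a dict: "t": time; "q": joint angles; "dq": joint speeds; "effort": joint torques, N m; "tool_pos": TCP position; "tool_rot": TCP orientation; "contact_force": force on the tool from outside, world axes, zero at the start; "wrist_torque": the same for the moment, N m; "opening": finger opening in m; "grip_force": force on a finger pad.
Only numpy, scipy, OpenCV 4.12 (cv2) and the standard library are available. Lean on these libraries where they do the work, as an engineer would, in place of code of your own. Each camera call takes 0.05 s, during which the arm holds its last target. There are 200 camera calls.

### The job

Roll the aluminium roller along the bed of the engraving fixture with the flat of the closed fingers laid on top of it, over the low rib and home against the stop block, keeping your press on it light (never above 25 N) and touching it only from on top, never pushing it from behind or gripping it. Then, and only then, swing the gate fully shut behind it by its upright pin. Leave everything else where it is.

Things in the scene. Friction and masses are not known exactly. Their poses are not given: they have to be found in the camera images.
- bed: Roller bed: dark steel fixture, fixed, 170 (x) by 250 (y) mm. Origin under its centre at table height; x runs along the roller's axis, y is the rolling direction and points to the stop, z up. Flat running face 30 mm above the table. Aluminium guide strips (6 mm high, inner faces at x = -59 and +59 mm) run along both sides, another crosses it at y = -55 mm behind the roller.
- rib (a point): Middle of a steel half-round rib (radius 4 mm) right across the bed at bed y = 44.5 mm; this point is on the running face under it. The rib is adjustable: it stands firmly 2.0 to 4.4 mm proud, not measured. The roller meets it when its centre is 25 to 30 mm short of home; climbing takes a sideways force up to 0.35 of weight plus press. A press much under 10 N slips; left on the near slope the roller rolls back.
- stop_face (a point): Middle of the upright flat front of the grey stop block, at bed y = 82 mm, 45 mm above the table. The block is 150 mm wide (x), 34 mm thick (y) and 30 mm high above the running face.
- bed_home (a point): Where the roller's centre is when it lies home against the stop: bed x = 0, y = 60 mm, 52 mm above the table. Fixed to the bed, with its axes. Home, between rib and stop, leaves the roller 1 to 5.5 mm of play in y.
- roller_center (a point): Centre of the loose thick-walled aluminium roller, 44 mm diameter, 110 mm long, 0.25 to 0.48 kg, lying on the running face, own x axis along its length (nearly the bed's x); y and z turn as it rolls. Starts 40 to 75 mm short of home. Its top is 74 mm above the table, about 76 to 79 mm on the rib. Under a hand that does not slip it goes half as far as the hand, so the closed fingertips need several strokes.
- gate (a joint): Angle of the retaining gate about its upright pivot, rad: 0 = shut (arm along the bed's -x, just behind the roller's home); grows as it opens counter-clockwise seen from above; at 1.57 the arm points to the bed's -y along the side strip, beyond that off the bed. Hard stops at 0 and 2.3. Stiff: stays where left, needs about 2 N at the pin. Starts at 1.6 to 2.05.
- gate_pivot (a point): Pivot axis of the gate, at bed x = 74, y = 30 mm, fixed to the bed, 51 mm above the table. The gate's arm is a steel bar 10 mm thick and 10 mm high, centred 52 mm above the table, reaching 88 mm from the pivot.
- gate_pin (a point): Middle of the upright black push pin on the gate's arm, 75 mm from the pivot, round, 12 mm diameter, standing 57 to 95 mm above the table; this point is 77 mm above the table. At gate angle q it is at the pivot + 75 mm * (-cos q, -sin q) in bed x, y.
- setblock: Bystander: small brass setting block 30 x 22 x 18 mm standing on the stop block. Origin at its underside.
- driver: Bystander: screwdriver 150 mm long on the table. Origin at its underside.
- paintpot: Bystander: small paint jar, 48 mm across, 50 mm high. Origin at its underside.
- spanner: Bystander: spanner 140 mm long. Origin at its underside.
- blanks: Bystander: brass plate 70 x 45 x 12 mm. Origin at its underside.
- dustbrush: Bystander: brush 160 mm long. Origin at its underside.
- cutters: Bystander: dark steel cup, 64 mm across, 70 mm high. Origin at its underside.
There are look-alikes about, which are no part of the job. Of the things like the part that bears roller_center, leave any that is pink; of the rest the larger one is meant.

How it is judged:
On the way, in this order (a step that is already met when the one before it is completed fails the run):
1. the roller is rolled up onto the rib under the hand, gate still open (y of roller_center in the frame of bed between 0.034 and 0.047 m and contact force between the fingers and roller above 1 N and value of joint gate above 1.2 rad), for 0.04 s.
2. the roller lies home between rib and stop, gate still open (y of roller_center in the frame of bed between 0.0535 and 0.065 m and z of roller_center in the frame of bed between 0.049 and 0.0535 m and angle between the x axis of roller_center and the x axis of bed, either way round below 0.06 rad and value of joint gate above 1.2 rad), for 0.2 s.
3. the gate is shut behind the roller (y of roller_center in the frame of bed between 0.055 and 0.065 m and z of roller_center in the frame of bed between 0.049 and 0.0535 m and angle between the x axis of roller_center and the x axis of bed, either way round below 0.06 rad and value of joint gate below 0.08 rad), for 0.2 s.
At the end, for the whole second after the job is handed in: The roller lies at rest between rib and stop: its centre within 5 mm of home along the bed's y, on the running face (not up on the rib), its axis within 0.06 rad of the bed's x; the gate is shut (within 0.08 rad) (all of step 3 and linear speed of roller below 0.02 m/s); the robot touches nothing.
It fails at once if the hand presses the roller with more than 25 N (contact force between the fingers and roller above 25 N).
It fails at once if the roller is touched (over 1 N) by fingers that reach lower than the upper part of it, as in pushing from behind or gripping (grasp point lower than 80 mm above the table) (contact force between the fingers and roller above 1 N and height (world z) of the grasp point below 0.08 m).
It fails at once if the roller is lifted off the bed or leaves it (height (world z) of roller_center above 0.062 m or height (world z) of roller_center below 0.045 m).
It fails at once if another thing is moved by more than 20 mm (distance of any of setblock, driver, paintpot, spanner, blanks, dustbrush, cutters from where it was at the start of the episode above 0.02 m).
It also fails if it takes over 72 s, if anything falls off the work surface, if the arm or the gripper's body presses on something with over 40 N, if the wrist force passes 120 N, or if a joint passes its speed limit or range.

## Working session

There is one attempt and no reset: what is moved stays moved. The work goes in short steps, Python scripts to look and compute and a shell command to move; the robot and the scene stay as the last step left them, time stands still between calls to the robot, and variables do not carry over. Pictures are saved under pics/ and viewed, at most 10 in all, crops included, and the job is handed in when it is done.

```bash
ls; mkdir -p pics
python3 - <<'E'
from station import ctrl, optics
import cv2,numpy as np
o=ctrl.get_obs();print(o)
for n in("scene","top"):
    d=optics.get_image(n);cv2.imwrite(f"pics/{n}0.png",d["image"])
    print(n,d["fx"],d["cx"],d["cy"],d["rvec"],d["tvec"])
    np.savez(f"{n}.npz",**d)
a=[cv2.imread(f"pics/{n}0.png") for n in("scene","top")]
E
```

```text
pics
{'t': 0.0, 'q': array([-1.34500425e+00,  5.33614448e-02,  1.61430837e+00,  1.73081371e-05,
        1.47600526e+00, -1.18977315e-01]), 'dq': array([-0.00161466,  0.00061143, -0.00029217,  0.00103426, -0.00148646,
       -0.00119233]), 'effort': array([ 5.95931597e-04, -3.93671107e+01, -3.70182323e+01, -1.27379840e-04,
        7.11335932e-03,  1.78552938e-06]), 'tool_pos': array([ 0.2111135 , -0.58759577,  0.2300516 ]), 'tool_rot': array([-3.09298050e+00, -5.38524846e-01,  1.47493570e-04]), 'contact_force': array([ 0.19744812,  0.84328538, -0.37360195]), 'wrist_torque': array([-0.02297169, -0.01450098, -0.0316296 ]), 'grip_force': 0.0, 'opening': 0.08524895329767927}
scene 416.62400354904605 247.15700190645805 183.19255358937667 [ 0.71877424  2.48489218 -1.30425231] [ 0.45976562 -0.12078885  1.31965383]
top 398.5347421936115 259.5787599285778 198.6016236975006 [ 2.17091517 -2.15105671  0.13580604] [0.04399434 0.58274062 0.99892583]
```

Run:
```python
import cv2
for n in("scene","top"):
    a=cv2.imread(f"pics/{n}0.png");cv2.imwrite(f"pics/{n}1.png",cv2.resize(a,(800,600),interpolation=cv2.INTER_CUBIC))
```

```text
(no output)
```

View pics/scene1.png

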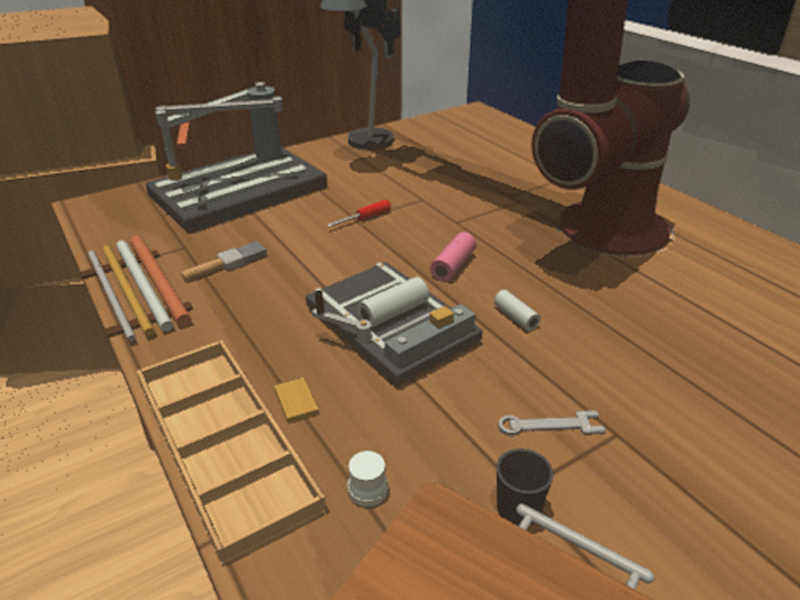

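View pics/top1.png

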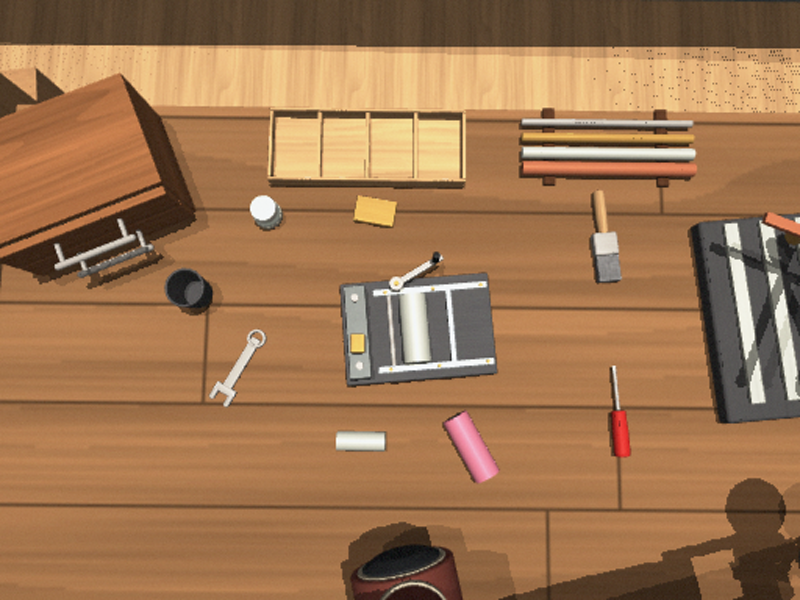

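The scene view shows the fixture with the white-aluminium roller across it; the pink one and the small one by the fixture are the look-alikes. In the top view (800x600) the bed spans about (340,272)–(497,387), with the stop on the left (355,335), roller at (415,328), pivot at (396,283), pin at (437,258) and setblock at (357,343).

```bash
cat > h.py <<'E'
import numpy as np,cv2
from scipy.spatial.transform import Rotation as R
def ray(d,uv,T=None):
    """camera centre and world ray directions; T = 4x4 tool pose for wrist"""
    v=np.c_[(np.atleast_2d(uv)-[d["cx"],d["cy"]])/[d["fx"],d["fy"]],np.ones(len(np.atleast_2d(uv)))]
    if T is None:
        M=R.from_rotvec(np.ravel(d["rvec"])).as_matrix();return -M.T@np.ravel(d["tvec"]),v@M
    W=T@d["mount"];return W[:3,3],v@W[:3,:3].T
def plane(d,uv,z,T=None):
    c,v=ray(d,uv,T);return c+v*((z-c[2])/v[:,2])[:,None]
def pose(o):
    T=np.eye(4);T[:3,:3]=R.from_rotvec(o["tool_rot"]).as_matrix();T[:3,3]=o["tool_pos"];return T
E
python3 - <<'E'
from h import *
d=dict(np.load("top.npz"));s=.64
P=lambda u,z:print(u,plane(d,np.array(u)*s,z).round(4).tolist())
P([(340,285),(488,272),(497,373),(348,387)],.03)
P([(415,328)],.074);P([(396,283)],.057);P([(437,258)],.095);P([(357,343)],.078)
P([(265,212)],.05);P([(188,290)],.07)
o=dict(np.load("top.npz"));T=pose(__import__('station').ctrl.get_obs());print(T.round(3))
a=cv2.imread("pics/top0.png")[160:256,205:333];cv2.imwrite("pics/topz.png",cv2.resize(a,(800,600),interpolation=cv2.INTER_CUBIC))
from station import optics; w=optics.get_image("wrist");print(w["mount"])
E
```

```text
[(340, 285), (488, 272), (497, 373), (348, 387)] [[0.6247, 0.1597, 0.03], [0.6492, -0.0888, 0.03], [0.4802, -0.1024, 0.03], [0.4551, 0.1429, 0.03]]
[(415, 328)] [[0.5494, 0.0343, 0.074]]
[(396, 283)] [[0.6245, 0.0655, 0.057]]
[(437, 258)] [[0.6588, 0.0007, 0.095]]
[(357, 343)] [[0.5243, 0.1259, 0.078]]
[(265, 212)] [[0.7434, 0.2852, 0.05]]
[(188, 290)] [[0.6077, 0.3996, 0.07]]
[[ 0.941  0.338 -0.     0.211]
 [ 0.338 -0.941  0.002 -0.588]
 [ 0.    -0.002 -1.     0.23 ]
 [ 0.     0.     0.     1.   ]]
[[-3.57059912e-04 -9.61174597e-01 -2.75940695e-01  7.11382431e-02]
 [ 9.99999330e-01 -3.94218927e-05 -1.15665560e-03 -3.35396014e-04]
 [ 1.10086988e-03 -2.75940924e-01  9.61173967e-01 -1.42385242e-01]
 [ 0.00000000e+00  0.00000000e+00  0.00000000e+00  1.00000000e+00]]
```

View pics/topz.png

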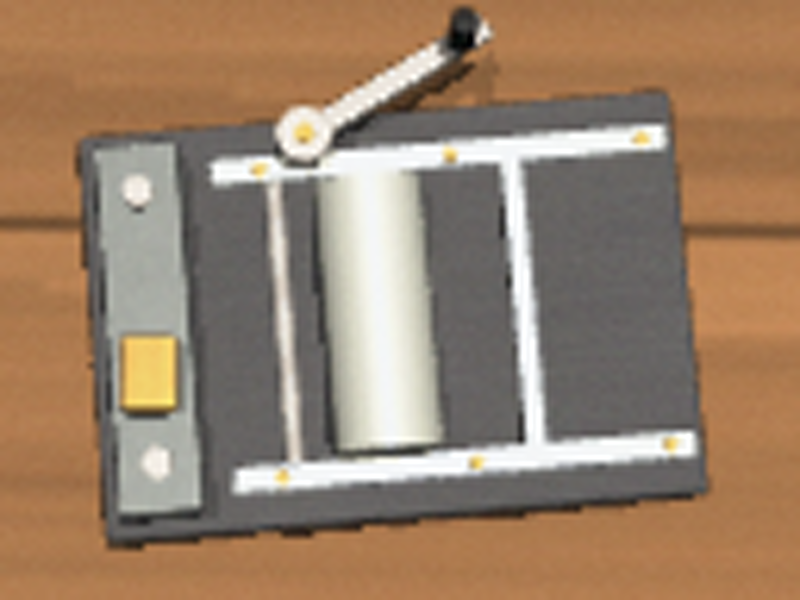

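The zoomed top view shows bed corners at (82,140), (668,92), (706,492), (108,545), the roller spanning about u 318–440, the rib left of it at u≈285, and the gate pivot at (303,132) with the pin top at (463,28).

```bash
cat >> h.py <<'E'
def fit(b,w):
    """planar rigid fit bed->world: yaw, t"""
    b=np.array(b);w=np.array(w)[:,:2];B=b-b.mean(0);W=w-w.mean(0)
    a=np.arctan2((B[:,0]*W[:,1]-B[:,1]*W[:,0]).sum(),(B*W).sum())
    M=np.array([[np.cos(a),-np.sin(a)],[np.sin(a),np.cos(a)]]);t=w.mean(0)-M@b.mean(0)
    return a,t,np.linalg.norm(b@M.T+t-w,axis=1)
def tobed(a,t,p):
    M=np.array([[np.cos(a),-np.sin(a)],[np.sin(a),np.cos(a)]]);return (np.atleast_2d(p)[:,:2]-t)@M
def toworld(a,t,p):
    M=np.array([[np.cos(a),-np.sin(a)],[np.sin(a),np.cos(a)]]);return np.atleast_2d(p)@M.T+t
E
python3 - <<'E'
from h import *
from station import ctrl
d=dict(np.load("top.npz"));Z=lambda u:np.array(u)/6.25+[205,160]
w=plane(d,Z([(82,140),(668,92),(706,492),(108,545)]),.03)
a,t,e=fit([(.085,.125),(.085,-.125),(-.085,-.125),(-.085,.125)],w);print(a,t,e)
for n,u,z in(("pivot",(303,132),.06),("pin",(463,20),.095),("setb",(148,366),.078),("roller",(379,310),.065),("rib",(284,320),.033)):
    print(n,tobed(a,t,plane(d,Z([u]),z)).round(4))
T=pose(ctrl.get_obs());
tgt=np.r_[toworld(a,t,(0,-.02))[0],.26];print(tgt,"tool shift",(T[:3,:3].T@(tgt-T[:3,3])).round(3))
E
```

```text
0.09179773514206502 [0.55215633 0.02815065] [0.00221249 0.00120306 0.00233074 0.00084923]
pivot [[0.0749 0.0305]]
pin [[ 0.1086 -0.0361]]
setb [[-0.0164  0.0992]]
roller [[-0.0006  0.0059]]
rib [[0.0014 0.0446]]
[0.5539897  0.00823486 0.26      ] tool shift [ 0.524 -0.445 -0.029]
```

```bash
python3 -m jog '[[[0.02,-0.04,-0.01],[0,0,0]],[[0.04,-0.085,-0.02],[0,0,0]],[[0.065,-0.128,-0.03],[0,0,0]],[[0.09,-0.17,-0.03],[0,0,0]],[[0.12,-0.205,-0.03],[0,0,0]]]' 0 20
python3 -m jog '[[[0.04,-0.02,0],[0,0,0]],[[0.08,-0.045,0],[0,0,0]],[[0.12,-0.07,0],[0,0,0]],[[0.16,-0.095,0],[0,0,0]],[[0.2,-0.12,0],[0,0,0]]]'
python3 -m jog '[[[0.04,-0.024,0],[0,0,0.1]],[[0.08,-0.048,0],[0,0,0.2]],[[0.12,-0.072,0],[0,0,0.253]],[[0.16,-0.096,0],[0,0,0.253]],[[0.204,-0.12,0],[0,0,0.253]]]'
python3 -m jog '[[[0,0,0],[0,0,0]],[[0,0,0],[0,0,0]],[[0,0,0],[0,0,0]]]'
python3 - <<'E'
from h import *
from station import ctrl,optics
o=ctrl.get_obs();T=pose(o);d=optics.get_image("wrist");print(o["tool_pos"],T[:3,0],T[2],o["opening"],o["contact_force"])
np.savez("w1.npz",T=T,**d);cv2.imwrite("pics/w1.png",cv2.resize(d["image"],(800,600)))
E
```

```text
t: 0.65
tool_pos: [0.2547, -0.3528, 0.2613]
tool_rot: [3.095, 0.537, 0.0]
contact_force: [0.2, 0.5, 0.3]
opening: 0.0122
grip_force: 0.0
t: 1.15
tool_pos: [0.4033, -0.1723, 0.2612]
tool_rot: [3.095, 0.539, 0.001]
contact_force: [0.3, -0.7, 0.2]
opening: 0.0
grip_force: 0.0
t: 1.65
tool_pos: [0.5546, 0.0095, 0.2611]
tool_rot: [3.138, 0.145, -0.0]
contact_force: [-0.1, -0.8, 0.3]
opening: 0.0001
grip_force: 0.0
t: 1.95
tool_pos: [0.5534, 0.0071, 0.261]
tool_rot: [3.138, 0.143, -0.001]
contact_force: [-1.3, 0.0, -0.2]
opening: 0.0004
grip_force: 0.0
[0.55341073 0.00711164 0.26103431] [ 9.95841646e-01  9.10983164e-02 -7.16800784e-04] [-7.16800784e-04  2.12442160e-04 -9.99999721e-01  2.61034307e-01] 0.00043564942433718174 [-1.34531759  0.01239544 -0.24799587]
```

View pics/w1.png

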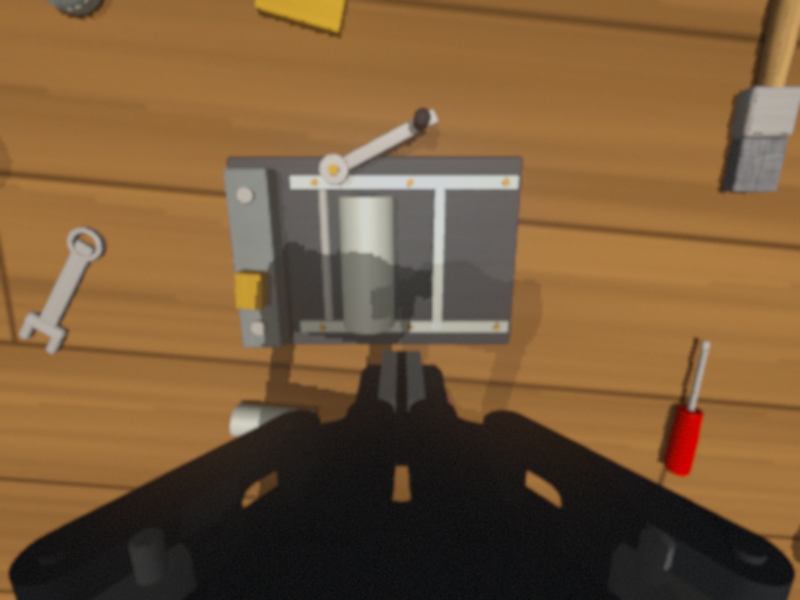

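The wrist view (800x600) shows the bed with corners (228,157), (521,157), (508,343), (244,346), the roller's sides at u≈340–395, the rib at u≈325, and the closed fingertips at (380–425, 352).

Run:
```python
from h import *
d=dict(np.load("w1.npz"));T=d["T"];s=.64
pc=np.linalg.inv(d["mount"])@[0,0,0,1];print("tcp cam",pc,"pix",(pc[:2]/pc[2]*d["fx"]+[d["cx"],d["cy"]])/s,"tip width",45*s*pc[2]/d["fx"])
w=plane(d,np.array([(228,157),(521,157),(508,343),(244,346)])*s,.03,T)
a,t,e=fit([(.085,.125),(.085,-.125),(-.085,-.125),(-.085,.125)],w);print(a,t,e)
B=lambda u,z:tobed(a,t,plane(d,np.array([u])*s,z,T)).round(4)
print("pivot",B((333,169),.06),"pin",B((422,116),.095),"rib",B((325,255),.033),"setb",B((249,290),.078))
# roller axis: tangent planes through the two silhouette lines -> bisect at z .052
for v in(215,300):
    c,r=ray(d,np.array([(340.5,v),(394.5,v)])*s,T)
    r/=np.linalg.norm(r,axis=1)[:,None];m=r.sum(0);print("roller",tobed(a,t,c+m*((.052-c[2])/m[2])))
im=cv2.cvtColor(d["image"],cv2.COLOR_BGR2GRAY)
print(im[int(225*s),205:265]);print(im[int(352*s)+3,225:285])
```

```text
tcp cam [7.40335061e-04 2.89318811e-02 1.56466893e-01 1.00000000e+00] pix [402.99786037 375.851863  ] tip width 0.016548055782512262
0.09219182721988194 [0.55234965 0.03107892] [0.00379242 0.00217188 0.00269721 0.00070481]
pivot [[0.0742 0.0295]] pin [[ 0.1078 -0.0373]] rib [[0.002 0.044]] setb [[-0.0178  0.0974]]
roller [[0.03837032 0.00413355]]
roller [[-0.0337882   0.00579197]]
[151 173 180 173 153 123 101  97  97 100  96 103 119 138 152 161 167 173
 179 183 186 190 194 197 200 205 208 210 210 209 210 209 207 204 202 197
 193 188 184 181 177 172 166 161 149 138 117 100  95  98 101 101 100 101
 101  99 101 101 101 101]
[121 122 121 123 122 121 121 122 116  99  84  77  74  73  71  72  72  72
  71  72  70  69  71  69  72  70  72  68  64  51  39  36  38  41  47  62
  70  70  69  70  70  71  71  76  90 102 106 107 111 117 121 122 122 123
 122 122 121 122 122 123]
```

```bash
python3 -m jog '[[[0,0,0.02],[0,0,-0.14]],[[0,0,0.04],[0,0,-0.28]],[[0,0,0.06],[0,0,-0.42]],[[0,0,0.08],[0,0,-0.56]],[[0,0,0.1],[0,0,-0.7]]]'
python3 -m jog '[[[0,0,0.01],[0,0,-0.14]],[[0,0,0.02],[0,0,-0.28]],[[0,0,0.03],[0,0,-0.42]],[[0,0,0.04],[0,0,-0.56]],[[0,0,0.04],[0,0,-0.7]]]'
python3 -m jog '[[[0,0,0],[0,0,-0.14]],[[0,0,0],[0,0,-0.171]],[[0,0,0],[0,0,-0.171]],[[0,0,0],[0,0,-0.171]]]'
cat > st.py <<'E'
from h import *
from station import ctrl
A,T0=.092,np.array([.5523,.0295])
o=ctrl.get_obs();T=pose(o);p=tobed(A,T0,T[:2,3])[0]
print("t %.2f hand bed x,y mm"%o["t"],(p*1e3).round(1),"z %.1f"%(T[2,3]*1e3),"yaw-err %.4f"%(np.arctan2(T[1,0],T[0,0])-np.pi/2-A),"tilt",T[2,:2].round(4),"F",o["contact_force"].round(1),"q6 %.2f"%o["q"][5])
E
python3 st.py
```

```text
t: 2.5
tool_pos: [0.5534, 0.0063, 0.161]
tool_rot: [2.896, 1.216, 0.001]
contact_force: [-0.2, -0.2, 0.4]
opening: 0.0002
grip_force: 0.0
t: 3.0
tool_pos: [0.5523, 0.0064, 0.1199]
tool_rot: [-2.303, -2.135, 0.003]
contact_force: [-0.0, -0.1, -0.0]
opening: -0.0001
grip_force: 0.0
t: 3.4
tool_pos: [0.5537, 0.0068, 0.1217]
tool_rot: [2.119, 2.318, 0.001]
contact_force: [-1.1, -0.8, -0.7]
opening: -0.0001
grip_force: 0.0
t 3.40 hand bed x,y mm [ -0.7 -22.8] z 121.7 yaw-err -0.0023 tilt [-0.0002  0.0007] F [-1.1 -0.8 -0.7] q6 -0.21
```

```bash
python3 -m jog '[[[0.01,0,0.015],[0,0,0]],[[0.019,0,0.03],[0,0,0]],[[0.019,0,0.04],[0,0,0]],[[0.019,0,0.044],[0,0,0]],[[0.019,0,0.044],[0,0,0]]]'
for i in 1 2 3 4; do :; done
python3 -m jog '[[[0,0,0.001],[0,0,0]],[[0,0,0.001],[0,0,0]]]'
python3 -m jog '[[[0,0,0.001],[0,0,0]],[[0,0,0.001],[0,0,0]]]'
python3 -m jog '[[[0,0,0.0005],[0,0,0]],[[0,0,0.0005],[0,0,0]]]'
python3 st.py
```

```text
t: 3.9
tool_pos: [0.5512, 0.0268, 0.0757]
tool_rot: [-2.115, -2.32, 0.003]
contact_force: [-0.0, -0.9, 0.8]
opening: 0.0002
grip_force: 0.0
t: 4.1
tool_pos: [0.5527, 0.0264, 0.0768]
tool_rot: [2.117, 2.32, 0.001]
contact_force: [0.4, -0.3, 0.2]
opening: 0.0001
grip_force: 0.0
t: 4.3
tool_pos: [0.5524, 0.0265, 0.0756]
tool_rot: [2.117, 2.321, 0.001]
contact_force: [0.2, -0.1, -0.4]
opening: -0.0001
grip_force: 0.0
t: 4.5
tool_pos: [0.5522, 0.0265, 0.0749]
tool_rot: [2.117, 2.321, 0.0]
contact_force: [-0.7, 0.2, -0.1]
opening: 0.0
grip_force: 0.0
t 4.50 hand bed x,y mm [-0.4 -3. ] z 74.9 yaw-err -0.0001 tilt [-0.      0.0001] F [-0.7  0.2 -0.1] q6 -0.18
```

```bash
F='tool_pos|contact'
python3 -m jog '[[[0,0,0.0005],[0,0,0]],[[0,0,0.0005],[0,0,0]]]'|grep -E $F
python3 -m jog '[[[0,0,0.0005],[0,0,0]],[[0,0,0.0005],[0,0,0]]]'|grep -E $F
python3 -m jog '[[[0,0,0.0003],[0,0,0]],[[0,0,0.0003],[0,0,0]]]'|grep -E $F
```

```text
tool_pos: [0.5521, 0.0266, 0.0742]
contact_force: [0.3, -0.1, 0.4]
tool_pos: [0.5522, 0.0265, 0.074]
contact_force: [0.1, -0.2, 0.2]
tool_pos: [0.5523, 0.0265, 0.0739]
contact_force: [-1.3, -0.3, 3.2]
```

```bash
F='tool_pos|contact'
python3 -m jog '[[[0,0,0.0004],[0,0,0]],[[0,0,0.0004],[0,0,0]]]'|grep -E $F
python3 -m jog '[[[0,0,0.0004],[0,0,0]],[[0,0,0.0004],[0,0,0]]]'|grep -E $F
```

```text
tool_pos: [0.5523, 0.0265, 0.0738]
contact_force: [-2.1, -0.1, 5.1]
tool_pos: [0.5524, 0.0264, 0.0737]
contact_force: [-3.3, -0.9, 7.1]
```

```bash
F='tool_pos|contact'
python3 -m jog '[[[0,0,0.0008],[0,0,0]],[[0,0,0.0008],[0,0,0]]]'|grep -E $F
python3 -m jog '[[[0.002,0,0],[0,0,0]],[[0.004,0,0],[0,0,0]],[[0.006,0,0],[0,0,0]],[[0.008,0,0],[0,0,0]],[[0.01,0,0],[0,0,0]]]'|grep -E $F
python3 st.py
```

```text
tool_pos: [0.5524, 0.0263, 0.0736]
contact_force: [-4.6, -1.4, 9.8]
tool_pos: [0.5514, 0.0364, 0.0738]
contact_force: [-6.3, -1.1, 11.9]
t 6.20 hand bed x,y mm [-0.2  6.9] z 73.8 yaw-err 0.0002 tilt [-0.0006 -0.0005] F [-6.3 -1.1 11.9] q6 -0.16
```

```bash
F='tool_pos|contact'
python3 -m jog '[[[0.003,-0.0004,0],[0,0,0]],[[0.006,-0.0006,0],[0,0,0]],[[0.01,-0.0008,0],[0,0,0]],[[0.014,-0.0008,0],[0,0,0]],[[0.018,-0.0008,0],[0,0,0]]]'|grep -E $F
python3 -m jog '[[[0,0,0],[0,0,0]],[[0,0,0],[0,0,0]]]'|grep -E $F
python3 st.py
python3 - <<'E'
from h import *
from station import ctrl,optics
o=ctrl.get_obs();T=pose(o);d=optics.get_image("wrist")
np.savez("w2.npz",T=T,**d);cv2.imwrite("pics/w2.png",cv2.resize(d["image"],(800,600)))
E
```

```text
tool_pos: [0.5497, 0.0544, 0.0738]
contact_force: [-3.2, -0.7, 9.2]
tool_pos: [0.5497, 0.0544, 0.0738]
contact_force: [-3.9, -0.1, 9.6]
t 6.90 hand bed x,y mm [-0.3 25.1] z 73.8 yaw-err 0.0003 tilt [-0.0004  0.0015] F [-3.9 -0.1  9.6] q6 -0.13
```

View pics/w2.png

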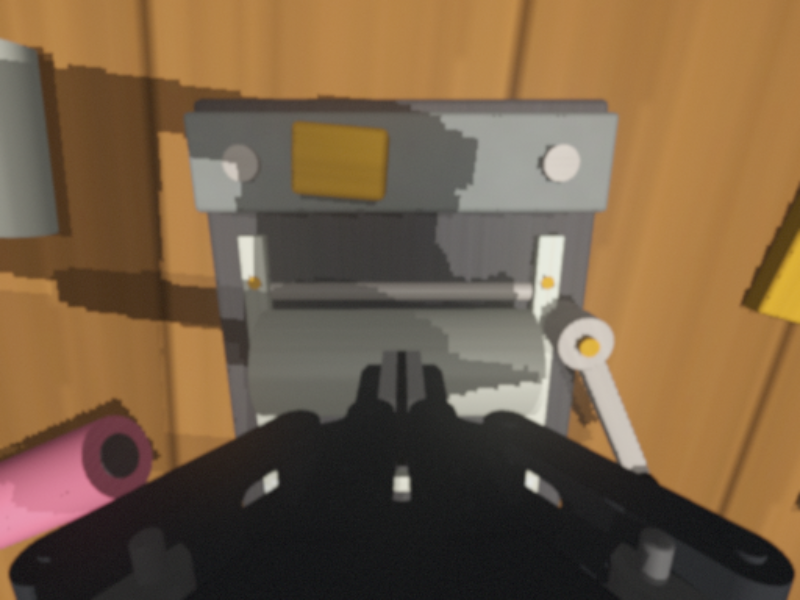

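The close wrist view shows the roller's front silhouette at v≈309, the rib at v≈291 and the stop's front top edge at v≈211, with the hand on the roller; the pivot is at (588,345) and the gate is still open.

```bash
cat >> h.py <<'E'
from scipy.optimize import brentq
def roller_y(d,T,a,t,v,u=400,s=.64,zc=.052):
    """bed y of roller axis whose front silhouette passes image row v"""
    c,r=ray(d,np.array([(u,v)])*s,T);cy=tobed(a,t,c)[0,1];q=tobed(a,t,c+r[0])[0,1]-cy
    n=np.array([q,r[0,2]]);n/=np.linalg.norm(n)
    f=lambda y:abs(n[0]*(zc-c[2])-n[1]*(y-cy))-.022
    y0=cy+n[0]/n[1]*(zc-c[2]);return brentq(f,y0-.05,y0)
E
python3 - <<'E'
from h import *
d=dict(np.load("w2.npz"));T=d["T"];s=.64;a,t=.092,np.array([.5523,.0295])
B=lambda u,z:(tobed(a,t,plane(d,np.array([u])*s,z,T))[0]*1e3).round(1)
print("stop edge (y82)",B((400,211),.06),"pivot(74,30)",B((588,346),.06),"rib(44.5)",B((400,291),.033),"strip R(59)",B((537,260),.036),"L(-59)",B((267,260),.036))
for u in(290,400,520):print("roller y",roller_y(d,T,a,t,309,u))
im=cv2.cvtColor(d["image"],cv2.COLOR_BGR2GRAY)
print(im[125:205,int(330*s)]);print(im[125:205,int(470*s)])
E
```

```text
stop edge (y82) [ 0.1 83.5] pivot(74,30) [74.4 31. ] rib(44.5) [ 0.1 46.2] strip R(59) [59.  60.8] L(-59) [-57.   60.9]
roller y 0.020807091448664678
roller y 0.02076681990291373
roller y 0.02072282283206637
[88 75 73 81 89 92 94 93 88 81 71 59 56 60 63 63 65 62 63 62 60 64 62 63
 62 64 63 60 63 62 63 61 59 62 61 61 62 60 62 60 62 61 60 63 60 60 60 62
 62 61 62 60 56 52 54 64 78 86 91 91 93 94 91 90 89 84 74 60 49 50 49 52
 61 78 90 93 93 96 95 97]
[160 161 160 159 159 159 160 157 149 136 117  99  96 102 105 107 106 106
 107 106 106 107 107 105 106 106 106 106 106 107 105 106 106 106 106 106
 106 105 107 106 104 105 107 106 105 105 105 105 106 107 106 106 104 100
  96  94 102 112 119 124 130 131 127 121 117 110  95  77  65  59  55  61
  72  89 100 104 107 110 111 113]
```

```bash
F='tool_pos|contact'; sed -i 's/.0295\]/.0309]/' st.py
python3 -m jog '[[[0,0,-0.003],[0,0,0]],[[0,0,-0.006],[0,0,0]],[[-0.007,0,-0.006],[0,0,0]],[[-0.0135,0,-0.006],[0,0,0]],[[-0.0135,0,-0.006],[0,0,0]]]'|grep -E $F
python3 -m jog '[[[0,0,0],[0,0,0]],[[0,0,0.002],[0,0,0]],[[0,0,0.003],[0,0,0]],[[0,0,0.004],[0,0,0]],[[0,0,0.004],[0,0,0]]]'|grep -E $F
python3 -m jog '[[[0,0,0.0005],[0,0,0]],[[0,0,0.001],[0,0,0]],[[0,0,0.001],[0,0,0]]]'|grep -E $F
python3 -m jog '[[[0,0,0.0005],[0,0,0]],[[0,0,0.001],[0,0,0]],[[0,0,0.001],[0,0,0]]]'|grep -E $F
python3 st.py
```

```text
tool_pos: [0.5499, 0.04, 0.0775]
contact_force: [0.4, 0.4, 0.7]
tool_pos: [0.55, 0.041, 0.074]
contact_force: [-0.2, 0.1, 0.5]
tool_pos: [0.5501, 0.0409, 0.0738]
contact_force: [-3.7, -0.5, 5.6]
tool_pos: [0.5502, 0.0408, 0.0737]
contact_force: [-5.2, -1.0, 10.9]
t 8.55 hand bed x,y mm [-1.1 10. ] z 73.7 yaw-err 0.0003 tilt [-0.0004 -0.0005] F [-5.2 -1.  10.9] q6 -0.15
```

```bash
F='tool_pos|contact'
python3 -m jog '[[[0.002,0,0],[0,0,0]],[[0.006,-0.0004,0],[0,0,0]],[[0.01,-0.0006,0],[0,0,0]],[[0.014,-0.0006,0],[0,0,0]],[[0.018,-0.0006,0],[0,0,0]]]'|grep -E $F
python3 -m jog '[[[0.001,0,0],[0,0,0]],[[0.002,0,0],[0,0,0]],[[0.002,0,0],[0,0,0]]]'|grep -E $F
python3 -m jog '[[[0.001,0,0],[0,0,0]],[[0.002,0,0],[0,0,0]],[[0.002,0,0],[0,0,0]]]'|grep -E $F
python3 st.py
python3 - <<'E'
from h import *
from station import ctrl,optics
o=ctrl.get_obs();T=pose(o);d=optics.get_image("wrist")
np.savez("w3.npz",T=T,**d);im=cv2.cvtColor(d["image"],cv2.COLOR_BGR2GRAY)
for c in (180,210,300,330):print(im[165:210,c])
E
```

```text
tool_pos: [0.5484, 0.0588, 0.0738]
contact_force: [-3.7, -0.4, 10.7]
tool_pos: [0.5482, 0.0609, 0.0738]
contact_force: [-5.2, -1.3, 10.2]
tool_pos: [0.548, 0.0628, 0.0738]
contact_force: [-3.6, -0.7, 9.9]
t 9.65 hand bed x,y mm [-1.3 32.2] z 73.8 yaw-err 0.0003 tilt [-0.0004  0.0007] F [-3.6 -0.7  9.9] q6 -0.11
[ 66  65  66  65  66  64  64  64  65  64  65  66  64  65  66  64  64  62
  60  55  52  54  53  53  54  53  56  71  85  91  93  95  96  97  96  98
 102 101  99 101 101 100 101 101 102]
[ 61  63  61  61  60  61  62  62  60  62  60  61  60  58  51  48  48  50
  47  48  49  48  49  49  50  49  56  67  83  91  91  93  93  95  96  98
  99  97  99 100  99 100  99  97 100]
[105 105 104 104 106 106 105 104 105 106 105 105  99  89  74  67  68  66
  66  69  65  68  65  67  66  66  70  77  89  93  99 104 107 109 112 115
 118 119 121 123 125 126 125 128 129]
[110 110 108 110 109 109 110 111 110 109 111 110 110 109 108  99  90  87
  91  98  99  91  82  74  74  71  75  81  93  98 102 107 111 113 117 119
 121 122 121 124 126 127 128 128 128]
```

```bash
F='tool_pos|contact'
python3 -m jog '[[[0.001,0,0],[0,0,0]],[[0.002,0,0],[0,0,0]],[[0.002,0,0],[0,0,0]]]'|grep -E $F
python3 -m jog '[[[0.001,0,0],[0,0,0]],[[0.002,0,0],[0,0,0]],[[0.002,0,0],[0,0,0]]]'|grep -E $F
python3 - <<'E'
from h import *
d=dict(np.load("w3.npz"))
print([roller_y(d,d["T"],.092,np.array([.5523,.0309]),192.2/.64,u) for u in(330,470)])
E
```

```text
tool_pos: [0.5478, 0.0648, 0.0738]
contact_force: [-4.6, 0.7, 10.5]
tool_pos: [0.5477, 0.066, 0.0739]
contact_force: [-4.2, -2.7, 10.1]
[0.03168758159376665, 0.0316516321589221]
```

```bash
F='tool_pos|contact'
python3 -m jog '[[[0,0,-0.003],[0,0,0]],[[0,0,-0.006],[0,0,0]],[[-0.007,0,-0.006],[0,0,0]],[[-0.0135,0.001,-0.006],[0,0,0]],[[-0.0135,0.001,-0.006],[0,0,0]]]'|grep -E $F
python3 -m jog '[[[0,0,0],[0,0,0]],[[0,0,0.002],[0,0,0]],[[0,0,0.003],[0,0,0]],[[0,0,0.004],[0,0,0]],[[0,0,0.004],[0,0,0]]]'|grep -E $F
python3 st.py
python3 - <<'E'
from h import *
from station import ctrl,optics
o=ctrl.get_obs();T=pose(o);d=optics.get_image("wrist")
np.savez("w4.npz",T=T,**d);im=cv2.cvtColor(d["image"],cv2.COLOR_BGR2GRAY).astype(int)
t=np.array([.5523,.0309])
for c in (170,180,210,300,320,330):
    g=np.diff(im[150:210,c]);k=150+[i for i in range(len(g)) if g[i]==g.max()][0]+.5
    print(c,k,roller_y(d,T,.092,t,k/.64,c/.64))
print(im[150:200,210],im[150:200,330])
E
```

```text
tool_pos: [0.5493, 0.0526, 0.0776]
contact_force: [-0.0, 1.0, 0.4]
tool_pos: [0.5492, 0.0535, 0.074]
contact_force: [-1.0, -0.1, 0.9]
t 11.30 hand bed x,y mm [-1.  22.8] z 74.0 yaw-err 0.0002 tilt [ 0.     -0.0002] F [-1.  -0.1  0.9] q6 -0.13
170 166.5 0.03921393992624454
180 179.5 0.03078332066569245
210 178.5 0.03143463062996182
300 179.5 0.030755176214431867
320 179.5 0.030750483345264007
330 178.5 0.031406772131616814
[ 61  61  63  61  62  63  63  62  62  60  64  62  62  62  64  62  62  61
  63  61  60  61  64  61  62  61  61  64  63  73  83  90  95  96  96  95
  96  97  99  98  99  98  99  98 101  99 100 100 100 101] [108 108 109 109 108 107 108 108 108 109 107 109 109 107 108 106 107 107
 108 107  99  89  84  80  74  74  71  73  75  87  97 100 105 113 120 128
 135 143 147 153 158 162 166 170 173 176 177 178 166 147]
```

```bash
F='tool_pos|contact'
python3 -m jog '[[[0,0,0.0007],[0,0,0]],[[0,0,0.0014],[0,0,0]],[[0,0,0.0022],[0,0,0]],[[0,0,0.0022],[0,0,0]]]'|grep -E $F
python3 -m jog '[[[0.001,-0.0003,0],[0,0,0]],[[0.002,-0.0006,0],[0,0,0]],[[0.003,-0.0006,0],[0,0,0]],[[0.003,-0.0006,0],[0,0,0]]]'|grep -E $F
python3 st.py
```

```text
tool_pos: [0.5494, 0.0533, 0.0738]
contact_force: [-6.8, -0.5, 12.4]
tool_pos: [0.5491, 0.0564, 0.0738]
contact_force: [-4.5, -1.0, 11.0]
t 12.15 hand bed x,y mm [-0.8 25.7] z 73.8 yaw-err 0.0003 tilt [-0.0003  0.0009] F [-4.5 -1.  11. ] q6 -0.12
```

```bash
F='tool_pos|contact'
python3 -m jog '[[[0.001,0,0],[0,0,0]],[[0.002,0,-0.0001],[0,0,0]],[[0.003,0,-0.0002],[0,0,0]]]'|grep -E $F
python3 -m jog '[[[0.001,0,-0.0002],[0,0,0]],[[0.002,0,-0.0004],[0,0,0]],[[0.002,0,-0.0004],[0,0,0]]]'|grep -E $F
python3 st.py
```

```text
tool_pos: [0.5489, 0.0584, 0.074]
contact_force: [-4.2, -4.6, 10.9]
tool_pos: [0.5487, 0.0604, 0.0745]
contact_force: [-5.5, -3.8, 11.1]
t 12.75 hand bed x,y mm [-0.8 29.7] z 74.5 yaw-err 0.0004 tilt [-0.0024  0.0009] F [-5.5 -3.8 11.1] q6 -0.12
```

```bash
F='tool_pos|contact'
python3 -m jog '[[[0.0013,0,-0.0002],[0,0,0]],[[0.0026,0,-0.0004],[0,0,0]],[[0.004,0,-0.0007],[0,0,0]]]'|grep -E $F
python3 -m jog '[[[0.0013,0,-0.0002],[0,0,0]],[[0.0026,0,-0.0004],[0,0,0]],[[0.004,0,-0.0006],[0,0,0]]]'|grep -E $F
python3 st.py
```

```text
tool_pos: [0.5484, 0.0644, 0.0752]
contact_force: [-5.3, -2.9, 10.2]
tool_pos: [0.548, 0.0685, 0.0759]
contact_force: [-5.0, -2.6, 12.4]
t 13.35 hand bed x,y mm [-0.8 37.9] z 75.9 yaw-err 0.0003 tilt [-0.002   0.0008] F [-5.  -2.6 12.4] q6 -0.10
```

```bash
F='tool_pos|contact'
python3 -m jog '[[[0.0013,0,-0.0002],[0,0,0]],[[0.0026,0,-0.0004],[0,0,0]],[[0.004,0,-0.0006],[0,0,0]]]'|grep -E $F
python3 -m jog '[[[0.0013,0,-0.0001],[0,0,0]],[[0.0026,0,-0.0002],[0,0,0]],[[0.004,0,-0.0003],[0,0,0]]]'|grep -E $F
python3 st.py
```

```text
tool_pos: [0.5476, 0.0727, 0.0764]
contact_force: [-3.8, -2.9, 11.1]
tool_pos: [0.5472, 0.0769, 0.0767]
contact_force: [-5.1, -0.9, 10.8]
t 13.95 hand bed x,y mm [-0.8 46.3] z 76.7 yaw-err 0.0001 tilt [-0.0012  0.0008] F [-5.1 -0.9 10.8] q6 -0.09
```

```bash
F='tool_pos|contact'
python3 -m jog '[[[0.0013,0,0],[0,0,0]],[[0.0026,0,0],[0,0,0]],[[0.004,0,0],[0,0,0]]]'|grep -E $F
python3 -m jog '[[[0.0013,0,0.0001],[0,0,0]],[[0.0026,0,0.0002],[0,0,0]],[[0.004,0,0.0003],[0,0,0]]]'|grep -E $F
python3 st.py
```

```text
tool_pos: [0.5469, 0.0811, 0.0768]
contact_force: [-5.2, -0.4, 11.2]
tool_pos: [0.5465, 0.0854, 0.0765]
contact_force: [-5.3, 0.6, 11.8]
t 14.55 hand bed x,y mm [-0.8 54.9] z 76.5 yaw-err 0.0001 tilt [0.0001 0.001 ] F [-5.3  0.6 11.8] q6 -0.07
```

```bash
F='tool_pos|contact'
python3 -m jog '[[[0.0015,0,0.0003],[0,0,0]],[[0.003,0,0.0006],[0,0,0]]]'|grep -E $F
python3 -m jog '[[[0.001,0,-0.004],[0,0,0]],[[0.001,0,-0.02],[0,0,0]],[[0.001,0,-0.04],[0,0,0]],[[0.001,0,-0.04],[0,0,0]],[[0.001,0,-0.04],[0,0,0]]]'|grep -E $F
python3 -m jog '[[[0,0,0],[0,0,0]],[[0,0,0],[0,0,0]],[[0,0,0],[0,0,0]],[[0,0,0],[0,0,0]],[[0,0,0],[0,0,0]]]'|grep -E $F
python3 st.py
python3 - <<'E'
from h import *
from station import ctrl,optics
o=ctrl.get_obs();T=pose(o);d=optics.get_image("wrist")
np.savez("w5.npz",T=T,**d);cv2.imwrite("pics/w5.png",cv2.resize(d["image"],(800,600)))
d=optics.get_image("top");np.savez("top2.npz",**d)
E
```

```text
tool_pos: [0.5462, 0.0887, 0.0761]
contact_force: [-5.8, 2.2, 12.2]
tool_pos: [0.5459, 0.0891, 0.1142]
contact_force: [-0.4, -0.9, -0.4]
tool_pos: [0.5452, 0.0892, 0.1133]
contact_force: [0.3, -0.8, 0.5]
t 15.75 hand bed x,y mm [-1.7 58.7] z 113.3 yaw-err -0.0000 tilt [ 0.0001 -0.0005] F [ 0.3 -0.8  0.5] q6 -0.06
```

View pics/w5.png

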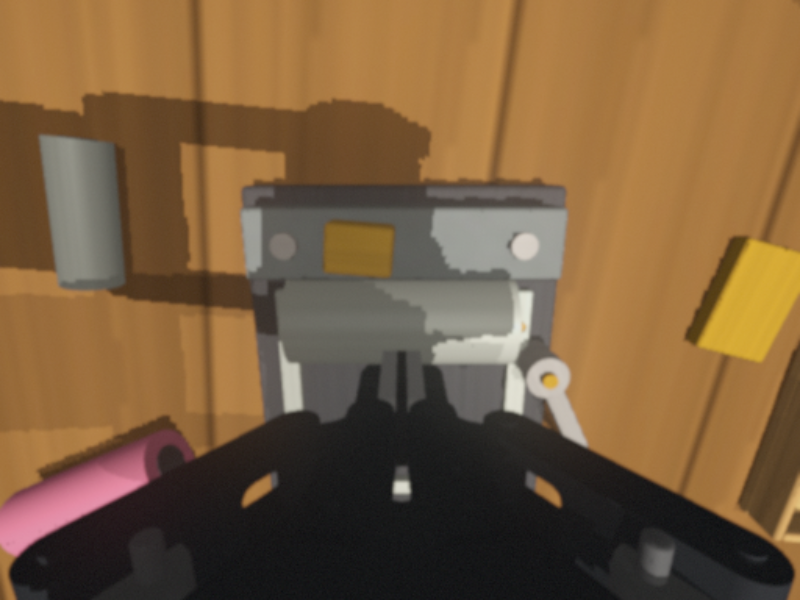

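The roller now lies past the rib with its front silhouette at v≈281, right below the stop edge at v≈277; the gate remains open.

```bash
python3 - <<'E'
from h import *
d=dict(np.load("w5.npz"));T=d["T"];s=.64;a,t=.092,np.array([.5523,.0309])
print("stop",tobed(a,t,plane(d,np.array([(400,277.5)])*s,.06,T)), [roller_y(d,T,a,t,281,u) for u in(300,480)])
im=cv2.cvtColor(d["image"],cv2.COLOR_BGR2GRAY);print(im[168:240,210],im[168:240,310])
# rear silhouette row ~363 : axis via bisecting
for u in(310,480):
    c,r=ray(d,np.array([(u,281),(u,363)])*s,T);r/=np.linalg.norm(r,axis=1)[:,None];m=r.sum(0);print(tobed(a,t,c+m*((.052-c[2])/m[2])))
d=dict(np.load("top2.npz"));o=dict(np.load("top.npz"))
cv2.imwrite("pics/topz2.png",cv2.resize(d["image"][160:256,205:333],(800,600),interpolation=cv2.INTER_CUBIC))
E
python3 st.py
```

```text
stop [[-0.00133868  0.08311718]] [0.05681580653651444, 0.05676817493041245]
[105 106 106 105 104 101  94  90  88  84  80  84  93  97  98  98 100 100
  99 101  99 100 103 102 101 100 101 101 101 102 104 104 105 106 107 109
 109 108 107 111 108 107 105 105 102 102 100 100  99 100 100 100 100 100
  99  98  97  97  96  99  97  95  95  94  91  88  88  88  88  88  87  85] [159 160 160 159 155 142 116  99  97  95  95 102 112 118 121 123 126 127
 129 129 130 133 134 133 135 135 135 137 138 138 140 143 145 146 150 151
 151 153 154 154 154 153 150 148 146 159 190 216 222 220 213 202 195 194
 192 190 188 187 184 183 182 177 172 164 146 121 107 106 106 106 107 104]
[[-0.04694947  0.05821878]]
[[0.03913902 0.05817021]]
t 15.85 hand bed x,y mm [-1.6 58.7] z 113.5 yaw-err -0.0000 tilt [ 0.     -0.0002] F [ 0.4 -0.4  0.4] q6 -0.06
```

```bash
F='tool_pos|contact'
python3 -m jog '[[[-0.007,0.001,0.015],[0,0,0]],[[-0.007,0.001,0.03],[0,0,0]],[[-0.007,0.001,0.036],[0,0,0]],[[-0.007,0.001,0.0385],[0,0,0]],[[-0.007,0.001,0.0385],[0,0,0]]]'|grep -E $F
python3 -m jog '[[[0,0,0],[0,0,0]],[[0,0,0.0005],[0,0,0]],[[0,0,0.001],[0,0,0]],[[0,0,0.001],[0,0,0]]]'|grep -E $F
python3 -m jog '[[[0,0,0.0005],[0,0,0]],[[0,0,0.001],[0,0,0]],[[0,0,0.001],[0,0,0]]]'|grep -E $F
python3 st.py
```

```text
tool_pos: [0.5464, 0.0823, 0.0743]
contact_force: [-0.1, 0.7, 0.0]
tool_pos: [0.5471, 0.0823, 0.0741]
contact_force: [0.7, -0.9, -0.0]
tool_pos: [0.5472, 0.0823, 0.0739]
contact_force: [-3.1, -0.4, 5.3]
t 17.05 hand bed x,y mm [-0.3 51.7] z 73.9 yaw-err 0.0001 tilt [-0.      0.0001] F [-3.1 -0.4  5.3] q6 -0.08
```

```bash
F='tool_pos|contact'
python3 -m jog '[[[0,0,0.0004],[0,0,0]],[[0,0,0.0008],[0,0,0]],[[0.001,0,0.0008],[0,0,0]],[[0.002,0,0.0008],[0,0,0]],[[0.003,0,0.0008],[0,0,0]]]'|grep -E $F
python3 -m jog '[[[0.001,0,0],[0,0,0]],[[0.002,0,0],[0,0,0]],[[0.002,0,0],[0,0,0]]]'|grep -E $F
python3 -m jog '[[[0.001,0,0],[0,0,0]],[[0.002,0,0],[0,0,0]],[[0.002,0,0],[0,0,0]]]'|grep -E $F
python3 st.py
```

```text
tool_pos: [0.5477, 0.0839, 0.0739]
contact_force: [-1.8, -5.6, 6.2]
tool_pos: [0.548, 0.0862, 0.0739]
contact_force: [-0.6, -2.9, 5.1]
tool_pos: [0.548, 0.0882, 0.074]
contact_force: [0.7, -4.4, 5.1]
t 18.15 hand bed x,y mm [ 0.9 57.5] z 74.0 yaw-err 0.0002 tilt [-0.0027  0.0033] F [ 0.7 -4.4  5.1] q6 -0.06
```

```bash
F='tool_pos|contact'
python3 -m jog '[[[0,0,-0.015],[0,0,0]],[[0,0,-0.05],[0,0,0]],[[-0.02,0.03,-0.05],[0,0,0]],[[-0.04,0.06,-0.05],[0,0,0]],[[-0.06,0.09,-0.05],[0,0,0]]]'|grep -E $F
python3 -m jog '[[[-0.02,0.025,0],[0,0,0]],[[-0.0375,0.045,0],[0,0,0]],[[-0.0375,0.045,0],[0,0,0]],[[-0.0375,0.045,0],[0,0,0]]]'|grep -E $F
python3 st.py
python3 - <<'E'
from h import *
from station import ctrl,optics
d=optics.get_image("top");im=d["image"];np.savez("top3.npz",**d)
cv2.imwrite("pics/top3.png",cv2.resize(im[140:260,190:350],(800,600),interpolation=cv2.INTER_CUBIC))
E
```

```text
tool_pos: [0.6428, 0.0376, 0.1237]
contact_force: [0.4, -0.4, 1.2]
tool_pos: [0.6897, 0.0046, 0.1224]
contact_force: [-0.0, 0.7, -0.2]
t 19.05 hand bed x,y mm [134.4 -38.8] z 122.4 yaw-err -0.0005 tilt [ 0.0007 -0.0005] F [-0.   0.7 -0.2] q6 -0.19
```

View pics/top3.png

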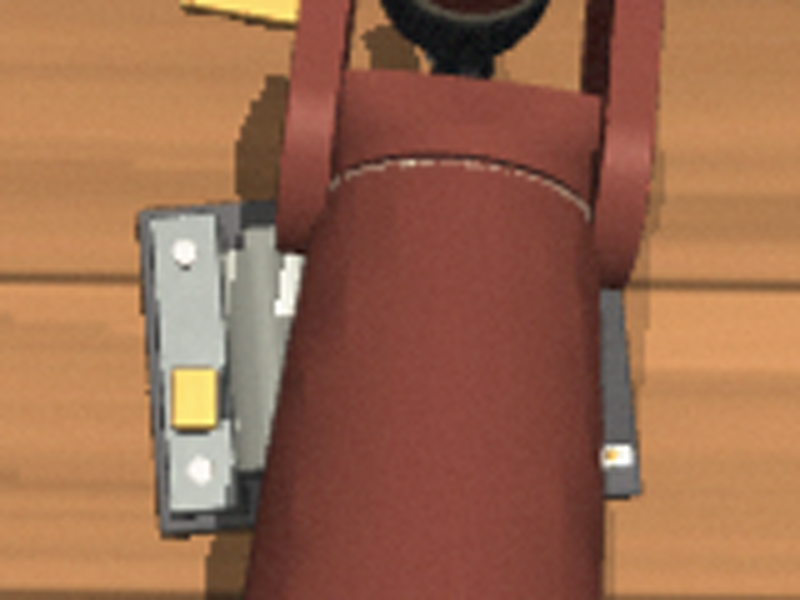

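The top view is mostly blocked by the arm, but the roller is seen home against the stop (u≈255) and the setblock unmoved. I lower beside the pin and push.

```bash
F='tool_pos|contact'
python3 -m jog '[[[0,0,0.02],[0,0,0]],[[0,0,0.04],[0,0,0]],[[0,0,0.055],[0,0,0]],[[0,0,0.055],[0,0,0]]]'|grep -E $F
python3 -m jog '[[[0,-0.003,0],[0,0,0]],[[0,-0.006,0],[0,0,0]],[[0,-0.01,0],[0,0,0]],[[0,-0.013,0],[0,0,0]],[[0,-0.016,0],[0,0,0]]]'|grep -E $F
python3 -m jog '[[[-0.001,-0.004,0],[0,0,0]],[[-0.002,-0.008,0],[0,0,0]],[[-0.003,-0.012,0],[0,0,0]],[[-0.003,-0.016,0],[0,0,0]],[[-0.003,-0.02,0],[0,0,0]]]'|grep -E $F
python3 st.py
```

```text
tool_pos: [0.687, 0.0056, 0.0641]
contact_force: [-0.2, -0.8, -1.1]
tool_pos: [0.6749, 0.0025, 0.0688]
contact_force: [3.6, -1.7, -0.0]
tool_pos: [0.6536, -0.0017, 0.067]
contact_force: [2.4, -1.7, 0.1]
t 20.50 hand bed x,y mm [ 97.8 -41.8] z 67.0 yaw-err -0.0000 tilt [ 0.0001 -0.0007] F [ 2.4 -1.7  0.1] q6 -0.21
```

```bash
F='tool_pos|contact'
python3 -m jog '[[[0,-0.006,0],[0,0,0]],[[-0.001,-0.012,0],[0,0,0]],[[-0.001,-0.018,0],[0,0,0]],[[-0.001,-0.024,0],[0,0,0]],[[0,-0.03,0],[0,0,0]]]'|grep -E $F
python3 -m jog '[[[0.002,-0.006,0],[0,0,0]],[[0.004,-0.012,0],[0,0,0]],[[0.006,-0.018,0],[0,0,0]],[[0.009,-0.024,0],[0,0,0]],[[0.012,-0.03,0],[0,0,0]]]'|grep -E $F
python3 st.py
python3 - <<'E'
from h import *
from station import ctrl,optics
T=pose(ctrl.get_obs());d=optics.get_image("wrist");np.savez("w6.npz",T=T,**d)
cv2.imwrite("pics/w6.png",cv2.resize(d["image"],(800,600)))
E
```

```text
tool_pos: [0.6237, -0.0041, 0.0671]
contact_force: [2.4, 2.3, -0.5]
tool_pos: [0.5941, 0.006, 0.0677]
contact_force: [8.3, 8.0, -3.2]
t 21.50 hand bed x,y mm [ 39.3 -28.7] z 67.7 yaw-err -0.0007 tilt [0.002  0.0038] F [ 8.3  8.  -3.2] q6 -0.21
```

View pics/w6.png

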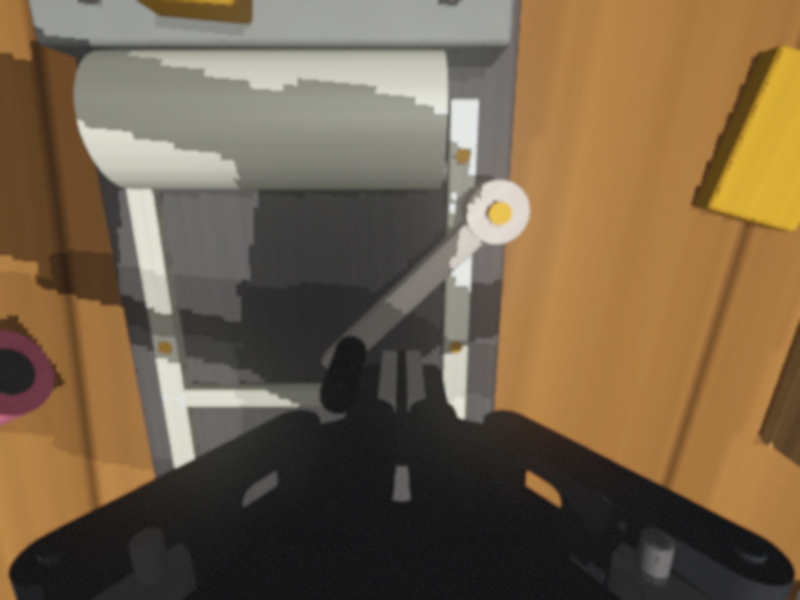

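The gate arm is at about 0.8 rad, with the pin (345,370) touching the left of the fingers; the roller is still home. I'll step round behind the pin and push it toward the stop.

```bash
F='tool_pos|contact'
python3 -m jog '[[[-0.002,0.006,0],[0,0,0]],[[-0.012,0.006,0],[0,0,0]],[[-0.024,0.003,0],[0,0,0]],[[-0.024,-0.01,0],[0,0,0]],[[-0.024,-0.02,0],[0,0,0]]]'|grep -E $F
python3 -m jog '[[[0,0,0],[0,0,0]],[[0.003,0,0],[0,0,0]],[[0.006,0,0],[0,0,0]],[[0.009,0,0],[0,0,0]],[[0.012,-0.001,0],[0,0,0]]]'|grep -E $F
python3 st.py
```

```text
tool_pos: [0.5746, -0.0225, 0.0669]
contact_force: [-0.6, 0.0, -1.1]
tool_pos: [0.5738, -0.0087, 0.0674]
contact_force: [0.3, 1.0, -0.3]
t 22.55 hand bed x,y mm [ 17.8 -41.4] z 67.4 yaw-err 0.0005 tilt [-0.      0.0002] F [ 0.3  1.  -0.3] q6 -0.24
```

```bash
F='tool_pos|contact'
python3 -m jog '[[[0.005,-0.002,0],[0,0,0]],[[0.01,-0.005,0],[0,0,0]],[[0.015,-0.008,0],[0,0,0]],[[0.02,-0.01,0],[0,0,0]],[[0.025,-0.012,0],[0,0,0]]]'|grep -E $F
python3 -m jog '[[[0.005,-0.002,0],[0,0,0]],[[0.01,-0.004,0],[0,0,0]],[[0.015,-0.005,0],[0,0,0]],[[0.018,-0.005,0],[0,0,0]]]'|grep -E $F
python3 st.py
```

```text
tool_pos: [0.5578, 0.0141, 0.0665]
contact_force: [-2.9, -4.0, 0.4]
tool_pos: [0.5526, 0.0327, 0.0674]
contact_force: [-1.6, -1.5, -0.6]
t 23.45 hand bed x,y mm [0.4 1.8] z 67.4 yaw-err 0.0004 tilt [0.0001 0.0002] F [-1.6 -1.5 -0.6] q6 -0.17
```

Closing the last ~11 mm slowly until the hard stop shows in the force.

```bash
F='tool_pos|contact'
python3 -m jog '[[[0.002,0,0],[0,0,0]],[[0.004,0,0],[0,0,0]],[[0.006,0,0],[0,0,0]],[[0.008,0,0],[0,0,0]]]'|grep -E $F
python3 -m jog '[[[0.001,0,0],[0,0,0]],[[0.002,0,0],[0,0,0]],[[0.002,0,0],[0,0,0]]]'|grep -E $F
python3 -m jog '[[[0.001,0,0],[0,0,0]],[[0.002,0,0],[0,0,0]],[[0.002,0,0],[0,0,0]]]'|grep -E $F
python3 st.py
```

```text
tool_pos: [0.5522, 0.0402, 0.0676]
contact_force: [-0.6, -1.7, 0.1]
tool_pos: [0.552, 0.0423, 0.0674]
contact_force: [-0.1, -0.8, -0.4]
tool_pos: [0.5518, 0.0431, 0.0675]
contact_force: [-0.8, -5.4, -0.2]
t 24.45 hand bed x,y mm [ 0.7 12.2] z 67.5 yaw-err 0.0002 tilt [-0.0024  0.0004] F [-0.8 -5.4 -0.2] q6 -0.15
```

```bash
F='tool_pos|contact'
python3 -m jog '[[[0.001,0,0],[0,0,0]],[[0.001,0,0],[0,0,0]]]'|grep -E $F
python3 -m jog '[[[-0.01,0,0],[0,0,0]],[[-0.025,0,0],[0,0,0]],[[-0.025,0,-0.03],[0,0,0]],[[-0.025,0,-0.07],[0,0,0]],[[-0.025,0,-0.11],[0,0,0]]]'|grep -E $F
python3 -m jog '[[[0,0,0],[0,0,0]],[[0,0,0],[0,0,0]],[[0,0,0],[0,0,0]]]'|grep -E $F
python3 - <<'E'
from h import *
from station import ctrl,optics
T=pose(ctrl.get_obs());d=optics.get_image("wrist");np.savez("w7.npz",T=T,**d)
cv2.imwrite("pics/w7.png",cv2.resize(d["image"],(800,600)))
E
```

```text
tool_pos: [0.5518, 0.0431, 0.0675]
contact_force: [-0.4, -8.1, 0.2]
tool_pos: [0.5533, 0.0196, 0.1778]
contact_force: [0.6, -0.8, 0.3]
tool_pos: [0.553, 0.02, 0.1758]
contact_force: [-0.5, -0.1, 0.7]
```

View pics/w7.png

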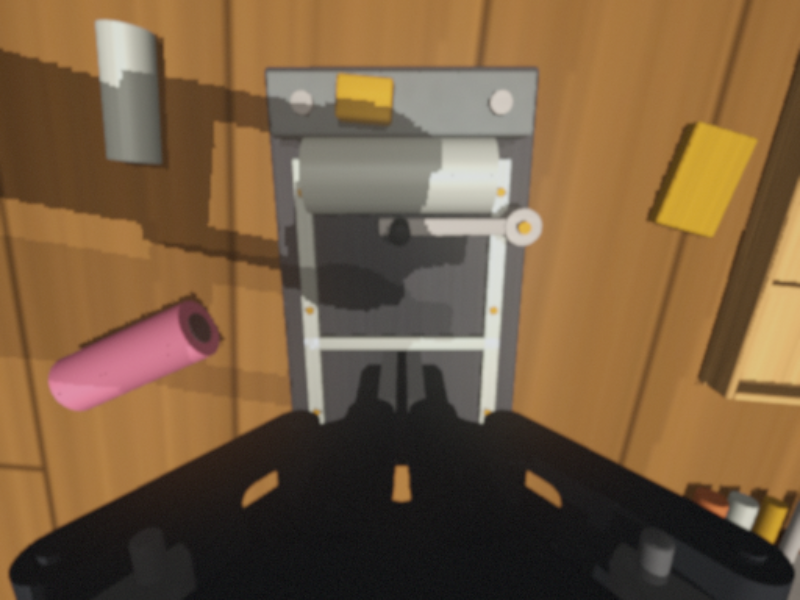

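The gate arm now runs parallel to the roller, from the pivot (523,227) to the pin (400,230). The roller (v 138–212) lies home against the stop, and the robot is clear of everything.

```bash
python3 -c "
from station import job;print(job.finish_job())"
```

```text
the job is handed in; nothing more can be done
None
```

I rolled the roller over the rib and home against the stop, then swung the gate fully shut behind it by its pin, and handed the job in at about 26 s; no verdict was returned. The press readings between moves never went above about 15 N.

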